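Press the raised slim tube home in the foam rack

TASK

One of the slim capped tubes in the white foam rack stands higher than the other two slim ones. Gently press down on the top of its cap with the fingertips until the tube is fully home, its cap level with those of the other slim tubes, and then withdraw. Do not grasp or lift anything, and leave the wide tube that also stands high, the other tubes and everything else on the bench alone.

Things in the scene. Friction and masses are not known exactly. Their poses are not given: they have to be found in the camera images.
- rack: White foam block 120 x 180 x 70 mm, fixed to the bench, turned by up to 0.4 rad about the vertical. Six capped tubes stand in it, in two rows of three (along its long side, its y axis), 56 mm between neighbours' axes both ways, in an order that changes. Origin at the centre of its underside, on the bench; its x axis runs across its short side.
- slim_raised_cap (a point): The tube to press: the slim tube that stands higher than the other two slim ones. A clear tube 17 mm across with an orange screw cap 22 mm across and 17 mm tall. Origin at the centre of the cap's flat top; z up. Fully home, its cap top is 125 mm above the bench, as those of all seated tubes; at the start it is 18 to 28 mm higher.
- slim_raised (a joint): How far the slim raised tube still stands above fully home, in m: 0.018 to 0.028 at the start, 0 when home, growing upward. It slides straight down in its snug hole against about 2 N of friction and stays where it is left. At the bottom the foam under it gives: pressed on with more than 4 N the cap dips a further 1 mm for every 2 N (9 mm at most) and springs back when let go; this dip is not counted in the value.
- wide_raised_cap (a point): Leave alone: the wide tube that stands higher than all the others, left up on purpose. A clear tube 29 mm across with an orange screw cap 35 mm across and 19 mm tall. Origin at the centre of the cap's flat top; z up. Its cap top is 159 to 167 mm above the bench.
- slim_a_cap (a point): Leave alone: a seated slim tube. A clear tube 17 mm across with an orange screw cap 22 mm across and 17 mm tall. Origin at the centre of the cap's flat top; z up. 125 mm above the bench.
- slim_b_cap (a point): Leave alone: a seated slim tube. A clear tube 17 mm across with an orange screw cap 22 mm across and 17 mm tall. Origin at the centre of the cap's flat top; z up. 125 mm above the bench.
- wide_a_cap (a point): Leave alone: a seated wide tube. A clear tube 29 mm across with an orange screw cap 35 mm across and 19 mm tall. Origin at the centre of the cap's flat top; z up. 125 mm above the bench.
- wide_b_cap (a point): Leave alone: a seated wide tube. A clear tube 29 mm across with an orange screw cap 35 mm across and 19 mm tall. Origin at the centre of the cap's flat top; z up. 125 mm above the bench.
- marker: Leave alone: black marker pen, 14 mm thick, about 130 mm long, lying in front of the rack (its -x side). Origin at the centre of its underside.
- vial: Leave alone: small glass vial with a white cap, 26 mm across, 50 mm tall, standing behind the rack (its +x side). Origin at the centre of its underside.
- reagent: Leave alone: reagent bottle with a blue cap, 86 mm across, 170 mm tall, to the right. Origin at the centre of its underside.
- spray: Leave alone: yellow spray bottle, 76 mm across, 215 mm tall, to the right. Origin at the centre of its underside.
- wellplate: Leave alone: 12-well culture plate, 128 x 86 x 20 mm, to the left. Origin at the centre of its underside.
- dishes: Leave alone: stack of four culture dishes, 94 mm across, 60 mm tall, to the left. Origin at the centre of its underside.
- tipbox: Leave alone: box of pipette tips, 122 x 82 x 65 mm, at the left, nearest the robot. Origin at the centre of its underside.

How it is judged:
On the way:
1. the fingertips have pressed the raised slim tube fully home (within 3 mm) (value of joint slim_raised below 0.003 m and contact force between the fingers and slim_raised above 0.2 N), for 0.05 s.
At the end, for the whole second after the job is handed in: The slim tube that stood high is home within 4 mm; the other five tubes have not moved by more than 3 mm, nor the loose things by more than 15 mm (value of joint slim_raised below 0.004 m and distance of each of wide_raised_cap, slim_a_cap, slim_b_cap, wide_a_cap, wide_b_cap from where it was at the start of the episode below 0.003 m and distance of each of marker, vial, reagent, spray, wellplate, dishes, tipbox from where it was at the start of the episode below 0.015 m); the robot touches nothing.
It fails at once if the slim raised tube is lifted, above the highest it can start (value of joint slim_raised above 0.031 m).
It fails at once if the fingers reach down around its cap as for a grasp (the point between the pads comes below 5 mm over the cap's top, within 12 mm of its axis) (horizontal distance between the grasp point and slim_raised_cap below 0.012 m and z of the grasp point in the frame of slim_raised_cap below 0.005 m).
It fails at once if the slim raised tube is pressed or squeezed with more than 25 N (contact force between any of the arm, the fingers and slim_raised above 25 N).
It fails at once if another tube is touched with more than 2 N or moved by more than 3 mm (contact force between any of the arm, the fingers and wide_raised above 2 N or distance of any of wide_raised_cap, slim_a_cap, slim_b_cap, wide_a_cap, wide_b_cap from where it was at the start of the episode above 0.003 m or contact force between any of the arm, the fingers and slim_a above 2 N or contact force between any of the arm, the fingers and slim_b above 2 N or contact force between any of the arm, the fingers and wide_a above 2 N or contact force between any of the arm, the fingers and wide_b above 2 N).
It fails at once if a loose thing on the bench is pushed or lifted by more than 15 mm (distance of any of marker, vial, reagent, spray, wellplate, dishes, tipbox from where it was at the start of the episode above 0.015 m).
It also fails if it takes over 32 s, if anything falls off the work surface, if the arm or the gripper's body presses on something with over 40 N, if the wrist force passes 120 N, or if a joint passes its speed limit or range.

ROBOT

A 7-joint arm with a two-finger parallel gripper is mounted at the origin on the work surface. World frame = base frame: x ahead of the robot, y to its left, z up, the work surface at z = 0. Lengths are in m, angles in rad, forces in N, time in s.
With the tool pointing down it reaches from about 0.425 to 0.875 m from the base axis. Payload 8.4 kg.
Tool frame: the origin (TCP) lies midway between the tips of the shut fingers; the grasp point (between the pads) lies 19 mm behind it (env.tcp_to_grasp is the distance from the TCP to the grasp point, in m); z points along the fingers, y is the line along which they close (so a half turn about z gives the same grasp; the last joint's range is limited). The gripper opens to 85 mm and grips with 20 to 120 N. Pads are 22 mm wide; open, the fingers measure 114 mm over their backs; the gripper's body (76 mm by 85 mm) begins 54 mm behind the grasp point. The pads swing forward as they close: fully open they stand 13 mm farther back than shut.
Start: joints at [1.078, 0.333, 0.04, 1.465, -0.013, 1.343, -0.059], TCP at [0.249, -0.6, 0.231] pointing down, gripper open.
Joint ranges: [-2.58, 2.58], [-0.38, 2.09], [-1.3, 1.39], [0.25, 2.4], [-1.5, 4.64], [0.08, 2.09], [-2.65, 2.65]. Speed limits (rad/s): [2.22, 2.22, 2.79, 2.79, 3.14, 3.14, 3.14].

INTERFACE

Orientations are given as a unit quaternion [x, y, z, w].
In Python, from plant import monitor, optics, env gives the robot as it stands.
- The arm moves only by the tool drive_tool, never from a script. Its argument "motion" is a list of rows, each a list of 5 numbers: the shift along the tool's x, y, z in mm, then the turn about the tool's z in rad, then the gripper's target within -1 to 1 (shut at 1, half-way at 0, fully open at -1). A call has 1 to 8 rows; each row shifts and turns the commanded pose from where the row before left it, along the tool's axes as they then stand; what a row does not reach is not made up. A row lasts 1/12 s, in which the tool goes at most 41.7 mm and 7.16 degrees, less where a joint would pass 70% of its speed; a pose out of reach is approached as far as the arm can. A call is refused whole if a number of a shift passes 41.7 or a number of a turn 0.125, either way. A call with a gripper value outside its range is refused whole. The fingers move at their own pace and stop on an object; "grip_force" is the grip in N (left out, the last holds). Time passes only in rows, so rows that do not move let the fingers close. It gives the time, the measured TCP pose, the force, the opening and the grip force at its end, in the units of the state.
- monitor.sense(): the state, without advancing time (a new reading comes with each control period).
- optics.snapshot(name): name is "scene" or "top" or "wrist"; returns the picture (420x560x3 uint8, red, green, blue); there is no depth.
- optics.get_calibration(name): a dict with "intrinsics" (3x3 intrinsics, pixels), "origin" and "orientation" of the camera in the world. Camera axes: x right, y down, z forward; pixel columns grow to the right and rows downward; lengths in m; the calibration is good to about 2 mm. A picture is of the moment at which its call begins: read the wrist's pose just before it. get_calibration takes no time and is no camera call; for the wrist camera it gives the pose at the moment of the call.
- env.close_job(): hands the job in; it is judged then, once.
The state is a dict: "time_s": time; "joint_positions": joint angles; "joint_vel": joint speeds; "effort": joint torques, N m; "eef_pos": TCP position; "tool_rot": TCP orientation; "force": force on the tool from outside, world axes, zero at the start; "torque": the same for the moment, N m; "grip_width": finger opening in m; "finger_force": force on a finger pad.
Only numpy, scipy, OpenCV 4.12 (cv2) and the standard library are available. Lean on these libraries where they do the work, as an engineer would, in place of code of your own. Each camera call takes 0.05 s, during which the arm holds its last target. There are 200 camera calls.

## Working session

There is one attempt and no reset: what is moved stays moved. The work goes in short steps, Python scripts to look and compute and a tool call to move; the robot and the scene stay as the last step left them, time stands still between calls to the robot, and variables do not carry over. Pictures are saved under pics/ and viewed, at most 10 in all, crops included, and the job is handed in when it is done.

Besides the shell and the picture viewer there is one more tool, called after "Emit:" by a JSON object that holds its "fn" and its "kwargs". drive_tool: Moves the arm, as the interface text tells. Its arguments: {"type":"object","properties":{"motion":{"type":"array","items":{"type":"array","items":{"type":"number"}}},"grip_force":{"type":"number"}},"required":["motion"]}

```bash
mkdir -p pics; python3 - <<'E'
from plant import monitor, optics, env
import cv2, numpy as np
for n in ("scene","top"):
    im=optics.snapshot(n); cv2.imwrite(f"pics/{n}0.png",im[:,:,::-1])
    c=optics.get_calibration(n); print(n,c)
    hsv=cv2.cvtColor(im,cv2.COLOR_RGB2HSV)
    m=cv2.inRange(hsv,(5,130,90),(20,255,255))
    k,l,s,ce=cv2.connectedComponentsWithStats(m)
    for i in range(1,k):
        if s[i,4]>30: print(s[i],ce[i].round(1))
s=monitor.sense(); print(s["eef_pos"],s["tool_rot"],s["time_s"],s["force"],s["grip_width"])
E
```

```text
scene {'intrinsics': array([[539.79301813,   0.        , 281.953399  ],
       [  0.        , 539.79301813, 213.71670338],
       [  0.        ,   0.        ,   1.        ]]), 'origin': array([ 1.33128092, -0.45786518,  1.11278   ]), 'orientation': array([ 0.81447423,  0.45899095, -0.17785961, -0.30712376])}
[181  34  26  33 178] [190.2  47.7]
[312 170  13  14 153] [318.  176.3]
[298 193  13  14 146] [303.8 199.7]
[332 193   8  10  62] [335.2 197. ]
[286 201   9  10  71] [289.9 205.5]
[316 204  12  14 142] [321.5 210.5]
[305 219   7  10  55] [307.9 223.7]
[ 321  295   86   89 2989] [363.5 341.6]
top {'intrinsics': array([[535.39780787,   0.        , 279.59688809],
       [  0.        , 535.39780787, 215.16114648],
       [  0.        ,   0.        ,   1.        ]]), 'origin': array([0.29740204, 0.00554124, 1.35182134]), 'orientation': array([-0.69869331,  0.70681554, -0.07845593,  0.07800072])}
[495  46  65  43 713] [518.3  70. ]
[537  46  23   5  72] [548.1  48.2]
[ 263   59   50   58 1785] [287.1  90.5]
[266 189   8   9  62] [269.4 192.9]
[241 193  14  16 170] [247.3 200.6]
[221 204   9  10  66] [225.1 208.6]
[274 208   8  10  66] [277.4 212.2]
[249 215  14  15 162] [255.1 222.3]
[224 220  15  15 177] [231.2 226.8]
[ 0.24920155 -0.59986059  0.23047284] [ 9.80685295e-01  1.95590835e-01 -2.02563274e-04 -7.32940970e-04] 0.1 [-0.59136453  0.07879966 -0.68783684] 0.08536706110080416
```

```bash
python3 -c "
import cv2,numpy as np
cv2.imwrite('pics/both.png',cv2.resize(np.hstack([cv2.imread('pics/scene0.png'),cv2.imread('pics/top0.png')]),(800,300)))"
```

```text
(no output)
```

View pics/top0.png

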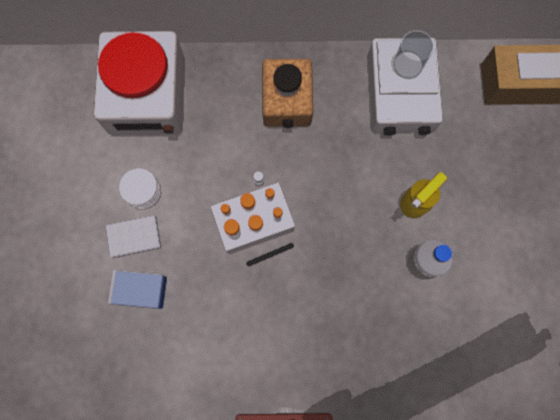

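View pics/scene0.png

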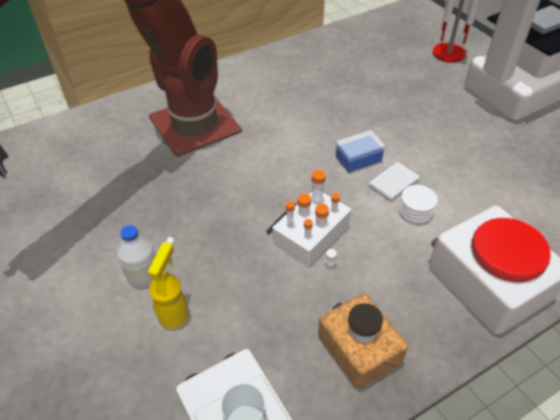

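The top view shows the rack at about (253,216), with slim caps at (269,193), (225,209) and (277,212). The scene view looks back from the far side. I'll match each cap across the two views and triangulate the heights.

```bash
cat > h.py <<'E'
from plant import monitor, optics, env
import cv2, numpy as np
from scipy.spatial.transform import Rotation as R
def ray(c,p):
    d=R.from_quat(c["orientation"]).apply(np.linalg.inv(c["intrinsics"])@[p[0],p[1],1.]); return c["origin"],d
def plane(c,p,z):
    o,d=ray(c,p); return o+d*(z-o[2])/d[2]
def tri(c1,p1,c2,p2):
    o1,d1=ray(c1,p1);o2,d2=ray(c2,p2)
    s=np.linalg.lstsq(np.c_[d1,-d2],o2-o1,rcond=None)[0]
    a,b=o1+s[0]*d1,o2+s[1]*d2
    return (a+b)/2,np.linalg.norm(a-b)
E
python3 - <<'E'
from h import *
S=optics.get_calibration("scene");T=optics.get_calibration("top")
for n,t,s in [("slimL",(225.1,208.6),(335.2,197)),("wideM",(247.3,200.6),(321.5,210.5)),("slimR",(269.4,192.9),(307.9,223.7)),
 ("wideL",(231.2,226.8),(318,176.3)),("wideM2",(255.1,222.3),(303.8,199.7)),("slimR2",(277.4,212.2),(289.9,205.5))]:
    p,e=tri(T,t,S,s); print(n,p.round(4),round(e,4), plane(T,t,.117).round(3))
print(R.from_quat(monitor.sense()["tool_rot"]).as_matrix().round(3))
print(optics.get_calibration("wrist"))
E
```

```text
slimL [0.5932 0.1329 0.1189] 0.0021 [0.593 0.132 0.117]
wideM [0.6122 0.0797 0.117 ] 0.0003 [0.612 0.08  0.117]
slimR [0.6307 0.0273 0.117 ] 0.001 [0.63  0.027 0.117]
wideL [0.5409 0.1141 0.158 ] 0.0011 [0.549 0.117 0.117]
wideM2 [0.5591 0.0613 0.1179] 0.0007 [0.559 0.061 0.117]
slimR2 [0.5772 0.0087 0.1431] 0.0012 [0.583 0.008 0.117]
[[ 0.923  0.384 -0.001]
 [ 0.384 -0.923  0.001]
 [-0.    -0.002 -1.   ]]
{'intrinsics': array([[371.0107556 ,   0.        , 280.39669001],
       [  0.        , 371.0107556 , 209.99024326],
       [  0.        ,   0.        ,   1.        ]]), 'origin': array([ 0.31414914, -0.57284763,  0.37314329]), 'orientation': array([ 0.82371714, -0.54924831, -0.07890171,  0.11657995])}
```

The pairs agree to about 2 mm. The seated caps' centroids come out at about 0.118 m. slimR2 comes out at 0.143 m, so its top is at about 0.151 m, and the wide raised tube is wideL. The target is therefore (0.577, 0.009). I'll shut the fingers, rise and go there.

Emit:
{"fn": "drive_tool", "kwargs": {"motion": [[0,0,-33,0,1],[0,0,-33,0,1],[0,0,-33,0,1],[0,0,-33,0,1],[27,-22,0,0,1],[27,-22,0,0,1],[27,-22,0,0,1],[27,-22,0,0,1]], "grip_force": 20}}

```text
time_s: 0.77
eef_pos: [0.3158, -0.4761, 0.363]
tool_rot: [0.981, 0.195, -0.0, -0.0]
force: [0.7, -0.2, 0.1]
grip_width: -0.0002
finger_force: 0.0
```

Emit:
{"fn": "drive_tool", "kwargs": {"motion": [[27,-22,0,0,1],[27,-22,0,0,1],[27,-22,0,0,1],[27,-22,0,0,1],[27,-22,0,0,1],[27,-22,0,0,1],[27,-22,0,0,1],[27,-22,0,0,1]]}}

```text
time_s: 1.43
eef_pos: [0.4476, -0.2304, 0.3631]
tool_rot: [0.981, 0.196, -0.0, -0.0]
force: [1.3, -0.2, 0.7]
grip_width: 0.0001
finger_force: 0.0
```

Emit:
{"fn": "drive_tool", "kwargs": {"motion": [[27,-22,0,0,1],[27,-22,0,0,1],[27,-22,0,0,1],[27,-22,0,0,1],[27,-22,0,0,1],[27,-22,0,0,1],[0,0,0,0,1],[0,0,0,0,1]]}}

```text
time_s: 2.1
eef_pos: [0.5466, -0.0457, 0.3627]
tool_rot: [0.98, 0.198, -0.0, -0.001]
force: [-0.0, -2.1, 0.0]
grip_width: 0.0001
finger_force: 0.0
```

```bash
cat > w.py <<'E'
from h import *
import sys
s=monitor.sense(); W=optics.get_calibration("wrist"); im=optics.snapshot("wrist"); cv2.imwrite(f"pics/{sys.argv[1]}.png",im[:,:,::-1])
m=cv2.inRange(cv2.cvtColor(im,cv2.COLOR_RGB2HSV),(5,130,90),(20,255,255))
k,l,st,ce=cv2.connectedComponentsWithStats(m)
for i in range(1,k):
    if st[i,4]>60:
        print(st[i],ce[i].round(1),plane(W,ce[i],.117).round(4),plane(W,ce[i],.143).round(4))
print(s["eef_pos"],s["force"],s["time_s"])
E
python3 w.py w1
```

```text
[ 170   44   39   38 1156] [188.6  62.5] [0.6106 0.0794 0.117 ] [0.6107 0.0729 0.143 ]
[117  47  29  24 517] [130.8  58.6] [0.5921 0.1326 0.117 ] [0.5934 0.1225 0.143 ]
[235  55  22  24 409] [245.6  66.5] [0.6289 0.0268 0.117 ] [0.6277 0.0238 0.143 ]
[  94  100   47   40 1442] [116.5 119.1] [0.5311 0.1297 0.117 ] [0.5364 0.1198 0.143 ]
[ 171  104   37   34 1004] [189.  120.8] [0.5581 0.0611 0.117 ] [0.5617 0.0558 0.143 ]
[230 115  23  23 411] [241.3 126. ] [0.574 0.01  0.117] [0.5765 0.0081 0.143 ]
[ 0.54658941 -0.04567327  0.36268736] [-0.02292024 -2.10828182  0.04167261] 2.1
```

View pics/w1.png

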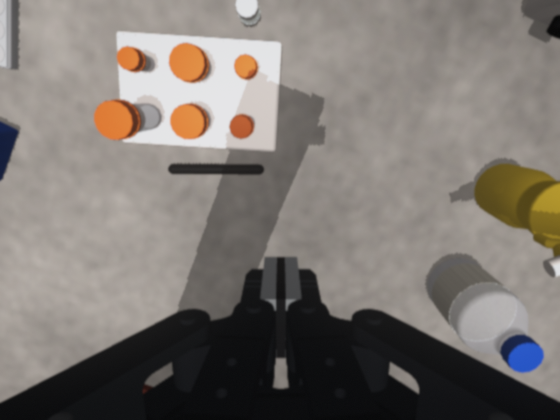

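The wrist view agrees. The target's cap is at pixel (241,126), which gives (0.5765, 0.008), matching the triangulation and the rack's 56 mm pitch. Next I go over it and down to about 25 mm above the cap.

Emit:
{"fn": "drive_tool", "kwargs": {"motion": [[24.5,-19,0,0,1],[24.5,-19,0,0,1],[0,0,38,0,1],[0,0,38,0,1],[0,0,38,0,1],[0,0,38,0,1],[0,0,33,0,1],[0,0,0,0,1]]}}

```text
time_s: 2.82
eef_pos: [0.5728, 0.0034, 0.1715]
tool_rot: [0.981, 0.194, -0.005, -0.001]
force: [-1.0, 0.7, -0.6]
grip_width: -0.0002
finger_force: 0.0
```

Emit:
{"fn": "drive_tool", "kwargs": {"motion": [[0,0,0,0,1],[0,0,0,0,1]]}}

```text
time_s: 2.98
eef_pos: [0.5779, 0.0051, 0.1806]
tool_rot: [0.981, 0.195, 0.001, 0.0]
force: [0.1, -0.1, 1.1]
grip_width: 0.0002
finger_force: 0.0
```

```bash
python3 w.py w2
```

```text
[ 142   92   72   66 3682] [176.3 124.2] [0.6108 0.0801 0.117 ] [0.6148 0.0741 0.143 ]
[  45   98   56   42 1673] [ 70.2 118.6] [0.5916 0.134  0.117 ] [0.598  0.1211 0.143 ]
[ 260  110   40   42 1321] [279.5 130.4] [0.6291 0.0271 0.117 ] [0.6308 0.0277 0.143 ]
[ 146  190   67   66 3269] [178.2 222.7] [0.5576 0.0616 0.117 ] [0.5683 0.0579 0.143 ]
[   0  202   87   81 4558] [ 35.6 244.4] [0.5123 0.1356 0.117 ] [0.5287 0.1226 0.143 ]
[ 252  218   43   47 1478] [272.9 239.5] [0.5691 0.0065 0.117 ] [0.5784 0.0097 0.143 ]
[0.57790622 0.00510191 0.1805808 ] [ 0.0536458  -0.05845349  1.07160489] 2.9833
```

View pics/w2.png

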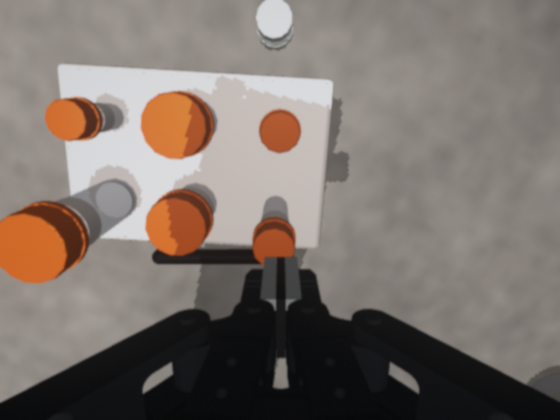

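The tip sits about 3.5 mm off the cap's centre and 30 mm above its top. I'll correct that and come down slowly.

Emit:
{"fn": "drive_tool", "kwargs": {"motion": [[1,-3,6,0,1],[0,0,5,0,1],[0,0,5,0,1],[0,0,4,0,1],[0,0,0,0,1],[0,0,0,0,1]]}}

```text
time_s: 3.53
eef_pos: [0.5765, 0.0089, 0.158]
tool_rot: [0.981, 0.196, -0.0, -0.0]
force: [0.9, 0.1, 0.4]
grip_width: -0.0
finger_force: 0.0
```

Emit:
{"fn": "drive_tool", "kwargs": {"motion": [[0,0,3,0,1],[0,0,3,0,1],[0,0,3,0,1],[0,0,3,0,1],[0,0,0,0,1],[0,0,0,0,1]]}}

```text
time_s: 4.03
eef_pos: [0.5766, 0.009, 0.1461]
tool_rot: [0.981, 0.196, -0.0, -0.0]
force: [-0.4, -0.5, 0.3]
grip_width: -0.0001
finger_force: 0.0
```

Emit:
{"fn": "drive_tool", "kwargs": {"motion": [[0,0,3,0,1],[0,0,3,0,1],[0,0,3,0,1],[0,0,0,0,1]]}}

```text
time_s: 4.37
eef_pos: [0.5765, 0.009, 0.1367]
tool_rot: [0.981, 0.196, -0.0, -0.0]
force: [0.1, -0.5, -0.3]
grip_width: -0.0001
finger_force: 0.0
```

Emit:
{"fn": "drive_tool", "kwargs": {"motion": [[0,0,3,0,1],[0,0,3,0,1],[0,0,0,0,1]]}}

```text
time_s: 4.62
eef_pos: [0.5764, 0.0089, 0.1306]
tool_rot: [0.981, 0.196, -0.0, -0.0]
force: [-0.3, 1.3, -0.2]
grip_width: 0.0002
finger_force: 0.0
```

Emit:
{"fn": "drive_tool", "kwargs": {"motion": [[0,0,2,0,1],[0,0,2,0,1],[0,0,0,0,1]]}}

```text
time_s: 4.87
eef_pos: [0.5765, 0.009, 0.1269]
tool_rot: [0.981, 0.196, -0.0, -0.0]
force: [0.0, -0.3, 0.0]
grip_width: 0.0
finger_force: 0.0
```

The force stays at noise level, so I'll check in pictures that the tube is going down.

```bash
python3 w.py w3; python3 - <<'E'
from h import *
im=optics.snapshot("scene"); cv2.imwrite("pics/s3.png",cv2.resize(im[150:250,250:370,::-1],(720,600),interpolation=cv2.INTER_CUBIC))
E
```

```text
[ 102   88  100   90 6793] [149.1 131.6] [0.6105 0.0808 0.117 ] [0.6157 0.0732 0.143 ]
[   0   96   50   58 1653] [ 17.7 125.6] [0.5925 0.1302 0.117 ] [0.6008 0.1142 0.143 ]
[ 263  112   55   58 2469] [289.7 140.5] [0.629 0.027 0.117] [0.6311 0.0286 0.143 ]
[ 112  216   90   88 5552] [154.1 260.5] [0.5572 0.0622 0.117 ] [0.5715 0.0578 0.143 ]
[257 239  50  30 614] [282.7 251.7] [0.5831 0.0109 0.117 ] [0.593  0.0152 0.143 ]
[  0 259  22  72 383] [ 12.6 293.9] [0.5163 0.1172 0.117 ] [0.5376 0.1034 0.143 ]
[0.57650287 0.00897076 0.12688488] [ 0.03575844 -0.29218122  0.02881373] 4.8667
```

View pics/w3.png

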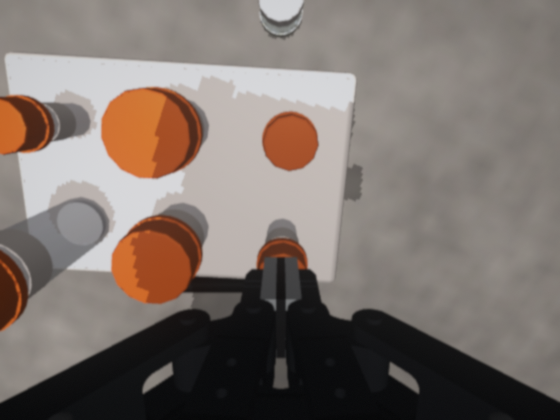

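View pics/s3.png

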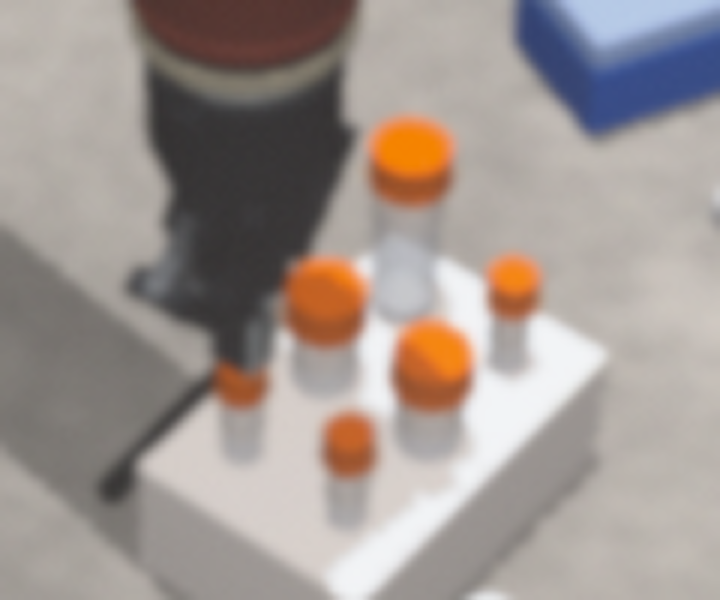

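The scene crop shows the fingertips on the target's cap at (242,370), now nearly level with the other slim caps, and the wrist view shows the tip centred on it. I'll press on until the foam pushes back.

Emit:
{"fn": "drive_tool", "kwargs": {"motion": [[0,0,2,0,1],[0,0,1,0,1],[0,0,0,0,1],[0,0,0,0,1]]}}

```text
time_s: 5.3
eef_pos: [0.577, 0.009, 0.1248]
tool_rot: [0.981, 0.196, 0.0, 0.0]
force: [-0.7, -0.4, 4.8]
grip_width: 0.0001
finger_force: 2.3
```

Emit:
{"fn": "drive_tool", "kwargs": {"motion": [[0,0,1.5,0,1],[0,0,0,0,1],[0,0,0,0,1]]}}

```text
time_s: 5.55
eef_pos: [0.5772, 0.0091, 0.1235]
tool_rot: [0.981, 0.196, 0.001, 0.0]
force: [-1.1, 0.3, 7.0]
grip_width: -0.0003
finger_force: 3.5
```

At 7 N the foam is giving, so the tube is home. Withdrawing straight up.

Emit:
{"fn": "drive_tool", "kwargs": {"motion": [[0,0,0,0,1],[0,0,-4,0,1],[0,0,-8,0,1],[0,0,-20,0,1],[0,0,-35,0,1],[0,0,-35,0,1],[0,0,-35,0,1],[0,0,-35,0,1]]}}

```text
time_s: 6.22
eef_pos: [0.5762, 0.009, 0.2968]
tool_rot: [0.981, 0.196, -0.0, -0.0]
force: [1.1, -0.0, -0.1]
grip_width: -0.0003
finger_force: 0.0
```

Emit:
{"fn": "drive_tool", "kwargs": {"motion": [[-25,20,0,0,1],[-25,20,0,0,1],[-25,20,0,0,1],[0,0,0,0,1],[0,0,0,0,1],[0,0,0,0,1]]}}

```text
time_s: 6.72
eef_pos: [0.5305, -0.0748, 0.2951]
tool_rot: [0.981, 0.196, 0.0, -0.0]
force: [0.5, 0.2, -0.6]
grip_width: 0.0002
finger_force: 0.0
```

```bash
python3 - <<'E'
from h import *
C={}
for n in ("scene","top"):
    im=optics.snapshot(n); cv2.imwrite(f"pics/{n}9.png",im[:,:,::-1])
    m=cv2.inRange(cv2.cvtColor(im,cv2.COLOR_RGB2HSV),(5,130,90),(20,255,255))
    k,l,s,ce=cv2.connectedComponentsWithStats(m)
    print(n,[(ce[i].round(1).tolist(),int(s[i,4])) for i in range(1,k) if 30<s[i,4]<300])
im=cv2.imread("pics/scene9.png"); cv2.imwrite("pics/s9.png",cv2.resize(im[150:250,250:370],(720,600),interpolation=cv2.INTER_CUBIC))
E
```

```text
scene [([246.9, 4.2], 109), ([198.7, 31.4], 36), ([158.5, 52.1], 89), ([178.3, 83.2], 35), ([318.0, 176.3], 152), ([303.7, 199.7], 146), ([335.2, 197.0], 62), ([321.5, 210.6], 141), ([289.6, 212.1], 66), ([307.9, 223.7], 55)]
top [([507.6, 53.7], 164), ([534.3, 48.3], 64), ([550.9, 48.0], 31), ([513.9, 76.1], 131), ([531.8, 84.0], 58), ([543.6, 82.2], 48), ([269.4, 193.0], 63), ([247.3, 200.6], 171), ([225.0, 208.5], 64), ([277.5, 214.4], 64), ([255.1, 222.3], 161), ([231.2, 226.9], 176)]
```

View pics/s9.png

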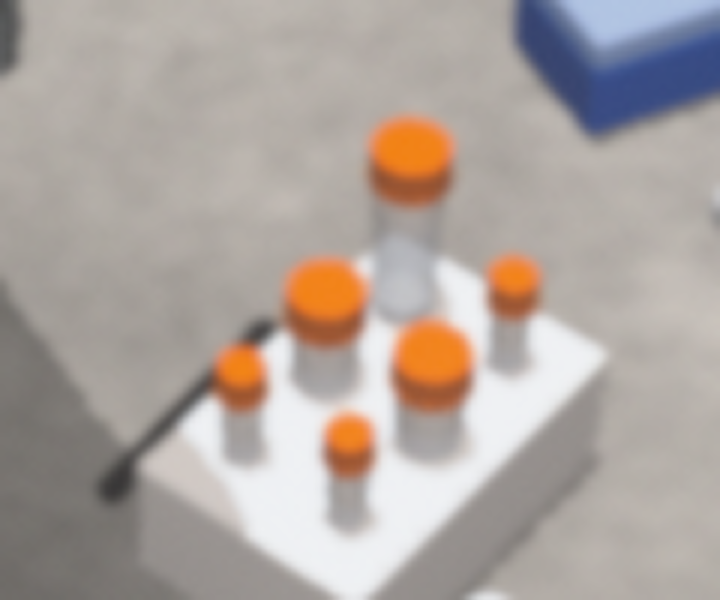

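The target slim cap at (240,375) now matches the other slim caps, and the other five caps moved less than 0.2 px. One last height check before I hand in.

```bash
python3 - <<'E'
from h import *
p,e=tri(optics.get_calibration("top"),(277.5,214.4),optics.get_calibration("scene"),(289.6,212.1)); print(p,e)
if p[2]<.1205: print(env.close_job())
E
```

```text
[0.57725573 0.00829934 0.11928433] 0.00054166454473501
the job is handed in; nothing more can be done
None
```

The raised slim tube is pressed home: its cap now measures level with the other two slim caps to about 2 mm, the other five tubes show no movement in the pictures, and the job is handed in (no verdict was returned).

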